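Move the swatch panel to the covered rail

ROBOT

A 6-joint arm with a two-finger parallel gripper is mounted at the origin on the work surface; the furniture and walls round the work are solid. World frame = base frame: x ahead of the robot, y to its left, z up, the work surface at z = 0. Lengths are in m, angles in rad, forces in N, time in s.
With the tool pointing down it reaches from about 0.225 to 0.875 m from the base axis. Payload 3.4 kg.
Tool frame: the origin (TCP) lies at the very end of the fingers, on their centre line; the grasp point (between the pads) lies 19 mm behind it; z points along the fingers, y is the line along which they close (so a half turn about z gives the same grasp; the last joint's range is limited). The gripper opens to 85 mm and grips with 20 to 120 N. Pads are 22 mm wide; open, the fingers measure 114 mm over their backs; the gripper's body (76 mm by 85 mm) begins 54 mm behind the grasp point. The pads swing forward as they close: fully open they stand 13 mm farther back than shut.
Start: joints at [1.103, 0.276, 1.505, -0, 1.361, -0.121], TCP at [0.195, 0.541, 0.231] pointing down, gripper open.
Joint ranges: [-2.89, 2.89], [-0.75, 2.08], [0.22, 2.7], [-1.18, 4.32], [0.11, 2.71], [-2.7, 2.7]. Speed limits (rad/s): [2.57, 2.57, 3.14, 3.14, 3.14, 3.14].

INTERFACE

Orientations are given as a unit quaternion [w, x, y, z].
In Python, from rig import get_state, optics, sign_off gives the robot as it stands.
- The arm moves only by the tool send_rows, never from a script. Its argument "increments" is a list of rows, each an object with "gripper": the gripper's target within -1 to 1 (shut at 1, half-way at 0, fully open at -1); "linear": the shift along the world's x, y, z in m, a list of three; "delta_rot": the turn, a rotation vector about the world's x, y, z in rad, a list of three. In form: [{"gripper": gripper, "linear": [dx, dy, dz], "delta_rot": [rx, ry, rz]}, ...]. A call has 1 to 8 rows; each row is the pose to reach, as a shift and turn from the pose commanded when the call began; what a row does not reach only later rows make up. A row lasts 1/10 s, in which the tool goes at most 50 mm and 8.59 degrees, less where a joint would pass 70% of its speed; a pose out of reach is approached as far as the arm can. A call with a gripper value outside its range is refused whole. The fingers move at their own pace and stop on an object; "newtons" is the grip in N (left out, the last holds). Time passes only in rows, so rows that repeat a pose let the fingers close. It gives the time, the measured TCP pose, the force, the opening and the grip force at its end, in the units of the state.
- get_state(): the state, without advancing time (a new reading comes with each control period).
- optics.get_image(name): name is "side" or "top" or "wrist"; returns a dict with "pixels" (420x560x3 uint8, blue, green, red), "K" (3x3 intrinsics, pixels), "rvec" (rotation vector, rad) and "tvec" (3), from world to camera coordinates, as OpenCV has them; the wrist camera has in their place "T_tool_cam" (4x4, takes a point from camera to tool coordinates, whose origin is the TCP and whose axes are the flange's). Camera axes: x right, y down, z forward; pixel columns grow to the right and rows downward; lengths in m; the calibration is good to about 2 mm. A picture is of the moment at which its call begins: read the wrist's pose just before it. There is no depth.
- sign_off(): hands the job in; it is judged then, once.
The state is a dict: "clock": time; "qpos": joint angles; "qd": joint speeds; "effort": joint torques, N m; "position": TCP position; "ee_rot": TCP orientation; "contact_force": force on the tool from outside, world axes, zero at the start; "moment": the same for the moment, N m; "width": finger opening in m; "gripper_force": force on a finger pad.
Only numpy, scipy, OpenCV 4.12 (cv2) and the standard library are available. Lean on these libraries where they do the work, as an engineer would, in place of code of your own. Each camera call takes 0.05 s, during which the arm holds its last target. There are 200 camera calls.

TASK

A swatch panel hangs by its closed loop on the rail of the open stand. Lift the loop over that rail's upturned end stop, bring it over the end stop of the other stand's rail (the one under the small shelf), and leave the panel hanging there, seated on the rail and pushed fully home against the collar. Do not set the panel down or drop it on the way, and leave the bottle, tub and tape roll where they stand.

Things in the scene. Friction and masses are not known exactly. Their poses are not given: they have to be found in the camera images.
- panel: loose hanging panel, 0.25 kg. Origin: on the rail's axis when seated, half-way along the loop; x along the rail towards the post, z up. Closed loop 30 mm long (x), opening 30 mm wide; its inverted-V roof sits on the rail, its bottom bar's upper face is 42 mm below the origin. Below: flat panel 110 wide x 6 thick, down to 143 mm below the origin. Lift 17 to 35 mm (best 26) to pass a stop.
- panel_grip (a point): where to grasp the panel: on its black grip tab, 26 mm towards -x and 39 mm above the panel's origin; axes as the panel's. The tab leans 35 degrees from vertical towards -x (to the robot); 24 mm wide (y), 10 mm thick, 62 mm long; this point is 38 mm up along it from its root, 24 mm below its free end
- open_stand: fixed stand with nothing above its rail; the panel hangs here at the start. Origin: on the table below the post's front face; x along the rail towards the post (away from the robot), y left, z up. Base plate 160x120x10 mm, post 262 mm high. Rail: 12 mm round bar, axis at z 220 mm, out to x = -120 mm, where it turns up into the end stop; a 40 mm collar, x -30 to -40 mm
- open_stand_stop (a point): round top of the open stand's end stop: in the stand's frame x -120, z 242 mm, i.e. 16 mm above the top of the rail; the stop is 12 mm thick. Axes as the stand's
- shelf_stand: fixed stand, same rail, stop, collar and axes as the open stand. On its post a shelf tray with two jars: x -55 to +50 mm, 150 mm wide, underside z 295, rim 342, jars to 355 mm. With the panel home the grip tab is just in front of the tray: an upright gripper would strike the tray, one leaning back to the robot by about 35 degrees clears it
- shelf_stand_stop (a point): round top of the shelf stand's end stop: in the stand's frame x -120, z 242 mm, 16 mm above the top of the rail, 12 mm thick. Axes as the stand's
- shelf_stand_rail (a point): where the panel's origin belongs when home and seated: on the shelf stand's rail axis, in the stand's frame x -55, y 0, z 220 mm. The collar's front face, which stops the loop's back end, is 15 mm behind it (x -40 mm). Axes as the stand's
- bottle_mid (a point): paint bottle, 67 mm in diameter and 142 mm high, standing; point at mid height, on the axis
- tub_mid (a point): black tub, 98x108x112 mm, standing; point at mid height
- tape_mid (a point): roll of tape, 103 mm across and 48 mm high, lying flat in front of the stands; point at its middle

How it is judged:
On the way, in this order (a step that is already met when the one before it is completed fails the run):
1. the panel's loop is in front of the open stand's end stop, off that rail (x of panel in the frame of open_stand below -0.14 m), for 0.1 s.
2. the rail of the shelf stand runs through the panel's loop, behind its end stop (x of panel in the frame of shelf_stand between -0.095 and -0.05 m and y of panel in the frame of shelf_stand between -0.02 and 0.02 m and z of panel in the frame of shelf_stand between 0.205 and 0.265 m), for 0.2 s.
At the end, for the whole second after the job is handed in: the panel hangs at rest from the shelf stand's rail: loop seated on the rail (origin within 5 mm of the rail axis in height and 6 mm sideways), its back end within 6 mm of the collar, hanging upright within 0.1 rad (x of panel in the frame of shelf_stand between -0.061 and -0.052 m and y of panel in the frame of shelf_stand between -0.006 and 0.006 m and z of panel in the frame of shelf_stand between 0.215 and 0.225 m and angle between panel's own z axis and vertical below 0.1 rad and linear speed of panel below 0.02 m/s); the robot touches nothing.
It fails at once if the panel is dropped or set down on the table (height (world z) of panel below 0.165 m).
It fails at once if the paint bottle is moved more than 30 mm (distance of bottle_mid from where it was at the start of the episode above 0.03 m).
It fails at once if the black tub is moved more than 30 mm (distance of tub_mid from where it was at the start of the episode above 0.03 m).
It fails at once if the tape roll is moved more than 30 mm (distance of tape_mid from where it was at the start of the episode above 0.03 m).
It also fails if it takes over 61 s, if anything falls off the work surface, if the arm or the gripper's body presses on something with over 40 N, if the wrist force passes 120 N, or if a joint passes its speed limit or range.

## Working session

There is one attempt and no reset: what is moved stays moved. The work goes in short steps, Python scripts to look and compute and a tool call to move; the robot and the scene stay as the last step left them, time stands still between calls to the robot, and variables do not carry over. Pictures are saved under pics/ and viewed, at most 10 in all, crops included, and the job is handed in when it is done.

Besides the shell and the picture viewer there is one more tool, called as name(argument=value, ...), one argument or row to a line, values as JSON. send_rows: Moves the arm, as the interface text tells. Its arguments: {"type":"object","properties":{"increments":{"type":"array"},"newtons":{"type":"number"}},"required":["increments"]}

```bash
mkdir -p pics; ls
python3 - <<'E'
from rig import get_state, optics
import cv2,numpy as np,pickle
print(get_state())
d={}
for n in("side","top","wrist"):
    m=optics.get_image(n);d[n]=m;cv2.imwrite(f"pics/{n}0.png",m["pixels"])
    print(n,{k:np.round(v,4).tolist() for k,v in m.items() if k!="pixels"})
pickle.dump(d,open("im0.pkl","wb"))
E
```

```text
pics
{'clock': 0.0, 'qpos': array([ 1.10300004e+00,  2.76608332e-01,  1.50615514e+00, -2.21439582e-05,
        1.36070874e+00, -1.21008586e-01]), 'qd': array([-2.07601434e-03,  8.03383372e-04,  1.30428958e-03, -5.36976723e-04,
        2.72031643e-03, -1.60407051e-05]), 'effort': array([ 1.14549031e-03, -4.16777551e+01, -2.45807683e+01, -3.47126888e-04,
        1.11277570e-02, -2.25078367e-06]), 'position': array([0.19520077, 0.54027563, 0.23042335]), 'ee_rot': array([-2.62334500e-04,  1.72523936e-01,  9.85004877e-01, -9.02491179e-04]), 'contact_force': array([ 0.04553372, -0.23311306, -0.12762644]), 'moment': array([ 0.02114677,  0.01800299, -0.05539042]), 'gripper_force': 0.0, 'width': 0.0851351190229093}
side {'K': [[438.7947, 0.0, 281.2069], [0.0, 438.7947, 213.8335], [0.0, 0.0, 1.0]], 'rvec': [1.9603, -0.6514, 0.4016], 'tvec': [-0.4613, 0.3226, 0.8272]}
top {'K': [[485.1905, 0.0, 276.5835], [0.0, 485.1905, 215.878], [0.0, 0.0, 1.0]], 'rvec': [2.1013, -2.1525, 0.2247], 'tvec': [0.0031, 0.584, 1.4498]}
wrist {'K': [[330.75, 0.0, 278.5387], [0.0, 330.75, 203.3174], [0.0, 0.0, 1.0]], 'T_tool_cam': [[0.001, -0.9653, -0.2612, 0.065], [1.0, 0.0012, -0.0007, -0.0008], [0.001, -0.2612, 0.9653, -0.1426], [0.0, 0.0, 0.0, 1.0]]}
```

View pics/side0.png

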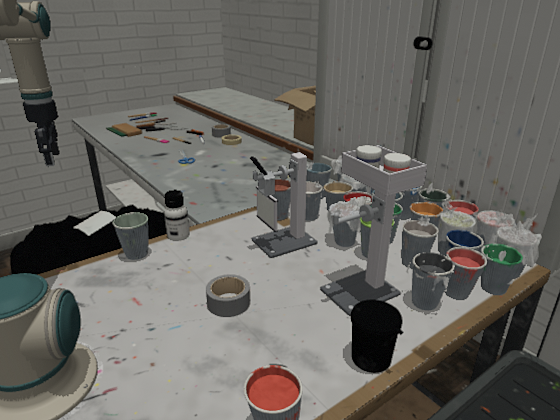

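View pics/top0.png

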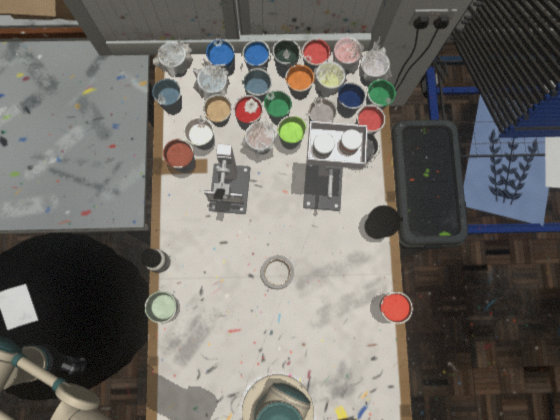

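The side view shows the open stand with the panel (tab near 257,163; post 299,155 to 299,240) and the shelf stand (post base ~378,290; tray 383,165). In the top view the open stand is near (228,190), the shelf stand near (325,175) and the tape at (277,272). I'll enlarge both stands next.

Run:
```python
import cv2,pickle
d=pickle.load(open("im0.pkl","rb"))
t=d["top"]["pixels"][130:220,195:375]; s=d["side"]["pixels"][135:315,230:430]
cv2.imwrite("pics/tc.png",cv2.resize(t,None,fx=4.4,fy=4.4,interpolation=cv2.INTER_CUBIC))
cv2.imwrite("pics/sc.png",cv2.resize(s,None,fx=3.3,fy=3.3,interpolation=cv2.INTER_CUBIC))
```

```text
(no output)
```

View pics/tc.png

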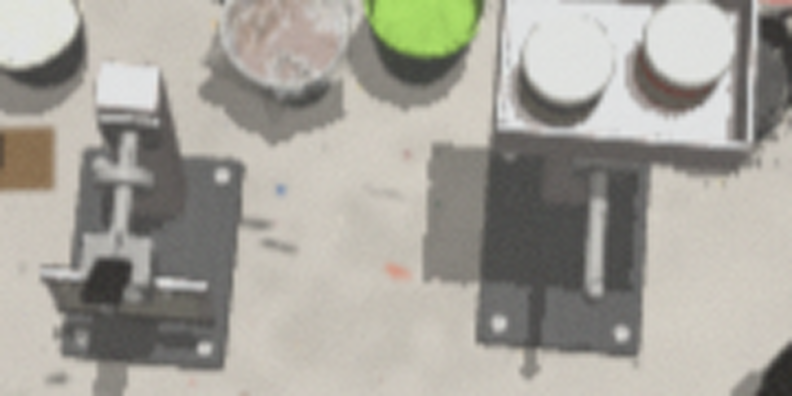

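View pics/sc.png

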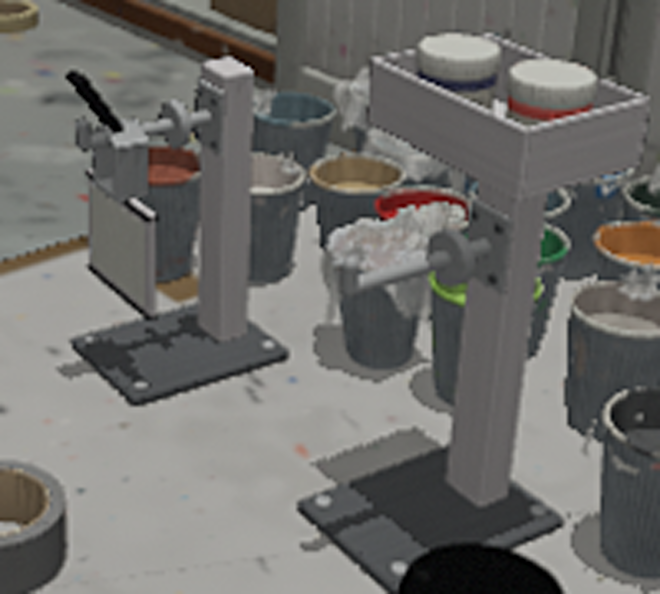

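```bash
cat > fit.py <<'E'
import cv2,numpy as np,pickle
from scipy.optimize import least_squares
d=pickle.load(open("im0.pkl","rb"))
def T(X,Y): return ((X+.5)/4.4-.5+195,(Y+.5)/4.4-.5+130)
def S(X,Y): return ((X+.5)/3.3-.5+230,(Y+.5)/3.3-.5+135)
def proj(c,P):
    m=d[c];return cv2.projectPoints(np.array(P,float),m["rvec"],m["tvec"],m["K"],None)[0][:,0]
def world(p,P): 
    c,s=np.cos(p[2]),np.sin(p[2]);P=np.array(P,float)
    return np.c_[p[0]+c*P[:,0]-s*P[:,1],p[1]+s*P[:,0]+c*P[:,1],P[:,2]]
def fit(obs,x0):
    def pts(p): # 'b' = base length offset p[3]; 
        return [ (o[2][0]+p[3]*o[3],o[2][1],o[2][2]) for o in obs]
    def r(p):
        W=world(p,pts(p));return np.concatenate([proj(o[0],[w])[0]-o[1] for o,w in zip(obs,W)])
    q=least_squares(r,x0,loss="soft_l1");print(np.round(q.x,4),"rms",np.sqrt(np.mean(r(q.x)**2)).round(2))
    print(np.round(r(q.x).reshape(-1,2),1).tolist());return q.x
B=[(-.08,.06,.01),(-.08,-.06,.01),(.08,-.06,.01),(.08,.06,.01)]
if __name__=="__main__":
    o=[("top",T(62,355),B[0],1),("top",T(222,367),B[1],1),("top",T(243,158),B[2],1),("top",T(85,148),B[3],1),
     ("side",S(72,343),B[0],1),("side",S(137,403),B[1],1),("side",S(288,353),B[2],1),
     ("top",T(98,111),(0,.02,.262),0),("top",T(158,115),(0,-.02,.262),0),
     ("top",T(123,170),(-.035,0,.22),0),("side",S(178,122),(-.035,0,.22),0),("side",S(84,122),(-.12,0,.242),0)]
    a=fit(o,[.75,.13,0,0])
    o=[("top",T(477,343),B[0],1),("top",T(637,355),B[1],1),("top",T(650,165),B[2],1),("side",S(300,507),B[0],1),("side",S(562,522),B[2],1),
     ("top",T(595,290),(-.12,0,.242),0),("side",S(366,264),(-.12,0,.242),0),("side",S(452,257),(-.035,0,.22),0)]
    o+=[("top",T(500,128),(-.055,.075,.342),0),("top",T(750,148),(-.055,-.075,.342),0),("top",T(498,148),(-.055,.075,.295),0),("top",T(742,162),(-.055,-.075,.295),0),
     ("side",S(372,60),(-.055,.075,.342),0),("side",S(523,135),(-.055,-.075,.342),0),("side",S(647,98),(.05,-.075,.342),0),("side",S(375,105),(-.055,.075,.295),0),("side",S(525,190),(-.055,-.075,.295),0),("side",S(645,150),(.05,-.075,.295),0)]
    b=fit(o,[.75,-.13,0,0])
    # panel: pose x,y,yaw, plate x offset p3; z fixed .22
    z=.22
    o=[("side",S(72,72),(-.040,.0,z+.0587),0),("top",T(105,303),(-.040,0,z+.0567),0),
      ("side",S(90,262),(0,.055,z-.143),1),("side",S(152,313),(0,-.055,z-.143),1)]
    p=fit(o,[a[0]-.1,a[1],a[2],0])
    c,s=np.cos(a[2]),np.sin(a[2]);print("panel in stand",np.array([[c,s],[-s,c]])@(p[:2]-a[:2]))
    for n,q,P in[("open stop",a,(-.12,0,.242)),("shelf stop",b,(-.12,0,.242)),("home",b,(-.055,0,.22)),("tabgrip",p,(-.026,0,.259))]: print(n,world(q,[P]).round(4))
E
python3 fit.py
```

```text
[ 0.7201  0.1349 -0.101  -0.0305] rms 0.91
[[-0.2, 0.0], [0.8, 0.2], [0.3, -0.2], [-0.4, -0.7], [-1.1, -0.5], [-0.6, 0.2], [1.2, 0.1], [-1.0, -1.6], [-0.1, -1.4], [0.8, 2.2], [-0.6, 2.0], [-0.0, 0.3]]
[ 0.7262 -0.1683 -0.0924 -0.0356] rms 2.21
[[0.1, 0.6], [1.0, 0.4], [0.0, -4.1], [-2.5, -0.5], [0.7, -0.4], [0.8, -2.0], [-3.2, -0.9], [0.4, 1.0], [-0.8, -1.0], [0.6, -1.5], [-1.7, -0.0], [-1.0, 0.7], [-0.0, 0.6], [2.5, -0.4], [2.3, 0.9], [-2.3, 6.8], [-0.8, 4.8], [-0.5, 6.1]]
[ 0.6338  0.151  -0.0735  0.0028] rms 1.57
[[-0.5, 1.9], [-2.8, -0.8], [-0.2, 1.7], [1.0, 1.8]]
panel in stand [-0.08755954  0.00733647]
open stop [[0.6007 0.147  0.242 ]]
shelf stop [[ 0.6067 -0.1572  0.242 ]]
home [[ 0.6714 -0.1632  0.22  ]]
tabgrip [[0.6078 0.1529 0.259 ]]
```

```bash
cat > h.py <<'E'
import numpy as np,cv2,sys
from rig import get_state,optics
from scipy.spatial.transform import Rotation as R
def cur(s=None):
    s=s or get_state();w,x,y,z=s["ee_rot"];return np.array(s["position"]),R.from_quat([x,y,z,w])
def tool(yaw,tilt):
    z=np.array([np.sin(tilt),0,-np.cos(tilt)]);y=np.array([0,1,0]);x=np.cross(y,z)
    return R.from_euler("z",yaw)*R.from_matrix(np.c_[x,y,z])
def go(g,yaw,tilt=np.radians(35),back=0):
    p,r=cur();t=tool(yaw,tilt);zt=t.as_matrix()[:,2]
    tcp=np.array(g)+zt*(.019-back)
    print("lin",np.round(tcp-p,4).tolist(),"rot",np.round((t*r.inv()).as_rotvec(),4).tolist(),"zt",zt.round(3))
def shot(name,cam="wrist"):
    s=get_state();m=optics.get_image(cam);cv2.imwrite(f"pics/{name}.png",m["pixels"])
    if cam=="wrist":
        p,r=cur(s);M=np.eye(4);M[:3,:3]=r.as_matrix();M[:3,3]=p
        C=np.linalg.inv(M@m["T_tool_cam"]);m["rvec"]=cv2.Rodrigues(C[:3,:3])[0];m["tvec"]=C[:3,3]
    import pickle;pickle.dump(m,open(f"{name}.pkl","wb"));return m
E
python3 -c "
from h import *
go([.608,.151,.259],-.09,back=.12)"
```

```text
lin [0.3551, -0.3842, 0.1111] rot [-0.1314, -0.5984, 0.2492] zt [ 0.571 -0.052 -0.819]
```

send_rows(
  increments=[
    {"gripper": -1, "linear": [0, 0, 0.04], "delta_rot": [0, 0, 0]},
    {"gripper": -1, "linear": [0.02, -0.03, 0.08], "delta_rot": [0, 0, 0]},
    {"gripper": -1, "linear": [0.05, -0.06, 0.11], "delta_rot": [-0.02, -0.1, 0.04]},
    {"gripper": -1, "linear": [0.08, -0.09, 0.11], "delta_rot": [-0.05, -0.2, 0.08]},
    {"gripper": -1, "linear": [0.11, -0.12, 0.11], "delta_rot": [-0.07, -0.3, 0.12]},
    {"gripper": -1, "linear": [0.14, -0.15, 0.11], "delta_rot": [-0.09, -0.4, 0.17]},
    {"gripper": -1, "linear": [0.17, -0.18, 0.11], "delta_rot": [-0.11, -0.5, 0.21]},
    {"gripper": -1, "linear": [0.2, -0.21, 0.11], "delta_rot": [-0.131, -0.598, 0.249]},
  ],
)

```text
clock: 0.95
position: [0.3961, 0.3298, 0.3416]
ee_rot: [0.302, 0.041, 0.952, -0.013]
contact_force: [1.3, 0.2, -0.2]
width: 0.0852
gripper_force: 0.0
```

send_rows(
  increments=[
    {"gripper": -1, "linear": [0.03, -0.034, 0], "delta_rot": [0, 0, 0]},
    {"gripper": -1, "linear": [0.06, -0.068, 0], "delta_rot": [0, 0, 0]},
    {"gripper": -1, "linear": [0.09, -0.1, 0], "delta_rot": [0, 0, 0]},
    {"gripper": -1, "linear": [0.12, -0.134, 0], "delta_rot": [0, 0, 0]},
    {"gripper": -1, "linear": [0.14, -0.155, 0], "delta_rot": [0, 0, 0]},
    {"gripper": -1, "linear": [0.155, -0.174, 0], "delta_rot": [0, 0, 0]},
    {"gripper": -1, "linear": [0.155, -0.174, 0], "delta_rot": [0, 0, 0]},
    {"gripper": -1, "linear": [0.155, -0.174, 0], "delta_rot": [0, 0, 0]},
  ],
)

```text
clock: 1.75
position: [0.5501, 0.1563, 0.3407]
ee_rot: [0.3, 0.044, 0.953, -0.013]
contact_force: [0.3, -1.3, -0.6]
width: 0.0851
gripper_force: 0.0
```

```bash
python3 -c "
from h import *
print(get_state()['clock'],cur()[0]);shot('w1');go([.608,.151,.259],-.09,back=.12)"
```

```text
1.75 [0.55014588 0.15630618 0.34070966]
lin [0.0005, -0.0008, 0.0009] rot [-0.0018, -0.0014, -0.0005] zt [ 0.571 -0.052 -0.819]
```

View pics/w1.png

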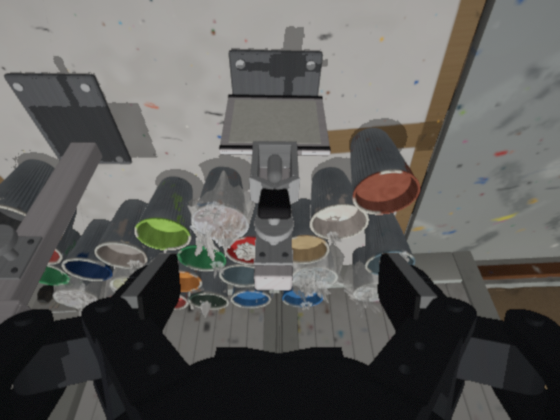

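The wrist picture, which is upside down, shows the black tab end at about (273,205), centred between the fingers. The stop and roof are at about (275,165) and the post top at (273,280). I'll overlay the fitted model on it to check.

```bash
cat > ov.py <<'E'
from h import *
from fit import world
import pickle
a=[.7201,.1349,-.101];p=[.6338,.151,-.0735];z=.22
m=pickle.load(open("w1.pkl","rb"));k=4;x0,y0=190,40
im=cv2.resize(m["pixels"][y0:y0+150+40,x0:x0+170],None,fx=3,fy=3,interpolation=cv2.INTER_CUBIC);k=3
def dr(P,col):
    u=cv2.projectPoints(P,m["rvec"],m["tvec"],m["K"],None)[0][:,0]
    print(u.round(1).tolist())
    for q in u: cv2.drawMarker(im,tuple(int(v) for v in ((q-[x0,y0]+.5)*k-.5)),col,0,9,1)
dr(world(a,[(-.1105,.06,.01),(-.1105,-.06,.01),(-.12,0,.242),(-.126,0,.22),(0,.02,.262),(0,-.02,.262)]),(0,0,255))
dr(world(p,[(-.0357,.012,z+.0616),(-.0357,-.012,z+.0616),(-.0439,.012,z+.0558),(-.0439,-.012,z+.0558),(0,.055,z-.143),(0,-.055,z-.143)]),(0,255,0))
cv2.imwrite("pics/ov.png",im)
E
python3 ov.py
```

```text
[[323.2, 53.0], [227.2, 52.0], [273.5, 181.6], [273.8, 156.7], [293.1, 277.7], [253.7, 277.6]]
[[299.4, 219.7], [264.8, 220.1], [299.5, 205.7], [264.5, 206.1], [328.0, 98.4], [234.3, 99.7]]
```

View pics/ov.png

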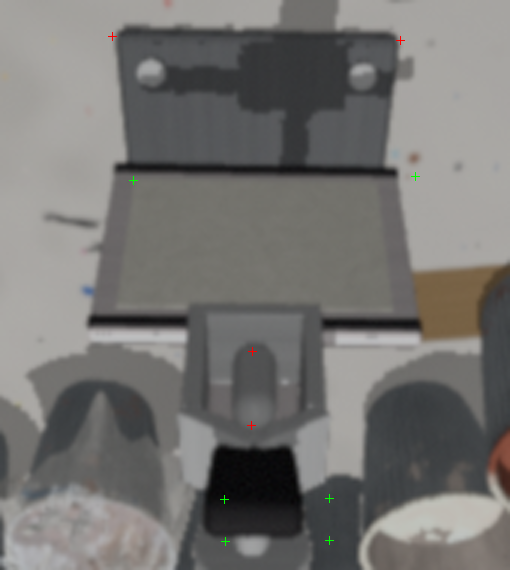

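```bash
python3 -c "
from h import *
go([.6071,.1463,.259],-.1)"
```

```text
lin [0.0681, -0.0118, -0.0974] rot [-0.0019, -0.0014, -0.0105] zt [ 0.571 -0.057 -0.819]
```

send_rows(
  increments=[
    {"gripper": -1, "linear": [0.005, -0.004, -0.007], "delta_rot": [0, 0, -0.01]},
    {"gripper": -1, "linear": [0.016, -0.005, -0.023], "delta_rot": [0, 0, -0.01]},
    {"gripper": -1, "linear": [0.028, -0.007, -0.04], "delta_rot": [0, 0, -0.01]},
    {"gripper": -1, "linear": [0.04, -0.009, -0.057], "delta_rot": [0, 0, -0.01]},
    {"gripper": -1, "linear": [0.052, -0.01, -0.074], "delta_rot": [0, 0, -0.01]},
    {"gripper": -1, "linear": [0.062, -0.011, -0.089], "delta_rot": [0, 0, -0.01]},
    {"gripper": -1, "linear": [0.068, -0.012, -0.097], "delta_rot": [0, 0, -0.01]},
    {"gripper": -1, "linear": [0.068, -0.012, -0.097], "delta_rot": [0, 0, -0.01]},
  ],
)

```text
clock: 2.6
position: [0.6179, 0.1452, 0.2423]
ee_rot: [0.299, 0.047, 0.953, -0.014]
contact_force: [-1.9, -0.0, -0.3]
width: 0.0856
gripper_force: 0.0
```

send_rows(
  newtons=60,
  increments=[
    {"gripper": 0, "linear": [0, 0, 0], "delta_rot": [0, 0, 0]},
    {"gripper": 0.2, "linear": [0, 0, 0], "delta_rot": [0, 0, 0]},
    {"gripper": 0.4, "linear": [0, 0, 0], "delta_rot": [0, 0, 0]},
    {"gripper": 0.6, "linear": [0, 0, 0], "delta_rot": [0, 0, 0]},
    {"gripper": 1, "linear": [0, 0, 0], "delta_rot": [0, 0, 0]},
    {"gripper": 1, "linear": [0, 0, 0], "delta_rot": [0, 0, 0]},
    {"gripper": 1, "linear": [0, 0, 0], "delta_rot": [0, 0, 0]},
    {"gripper": 1, "linear": [0, 0, 0], "delta_rot": [0, 0, 0]},
  ],
)

```text
clock: 3.4
position: [0.6188, 0.1454, 0.2454]
ee_rot: [0.301, 0.048, 0.952, -0.013]
contact_force: [-4.5, 4.5, 5.6]
width: 0.0229
gripper_force: 59.3
```

Run:
```python
from h import *
s=get_state();p,r=cur(s);print(s["clock"],p,s["width"],s["gripper_force"],s["contact_force"],s["moment"])
g=p-.019*r.as_matrix()[:,2];print("grasp pt",g)
c,n=np.cos(-.101),np.sin(-.101);a=np.array([.7201,.1349])
print("in stand",np.array([[c,n],[-n,c]])@(g[:2]-a),g[2])
shot("s1","side");shot("t1","top");
x=cv2.resize(cv2.imread("pics/s1.png")[135:235,220:340],None,fx=3.3,fy=3.3,interpolation=2)
y=cv2.resize(cv2.imread("pics/t1.png")[140:230,185:285],None,fx=3.6,fy=3.6,interpolation=2)
h=max(x.shape[0],y.shape[0]);P=lambda q:cv2.copyMakeBorder(q,0,h-q.shape[0],0,0,0)
cv2.imwrite("pics/g1.png",np.hstack([P(x),P(y)]))
```

```text
3.4 [0.61880369 0.14543772 0.24541731] 0.022939960392031958 59.26393926143646 [-4.47496144  4.52464918  5.55646822] [0.59047075 0.33446695 0.40229197]
grasp pt [0.60793004 0.14646849 0.26096405]
in stand [-0.11276475  0.00019963] 0.2609640547738529
```

View pics/g1.png

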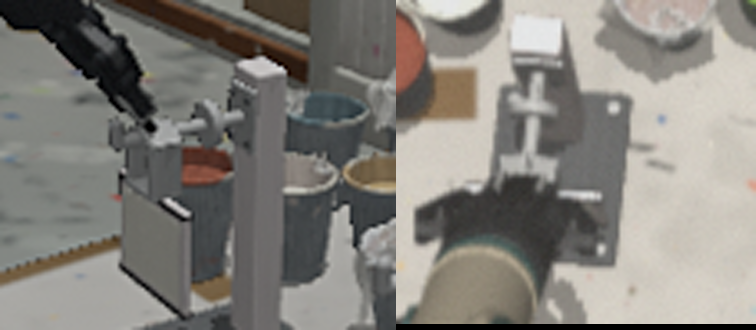

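The fingers hold the tab, with the panel still hanging straight on the rail (left part, tab at about 150,125). Next I lift 26 mm.

send_rows(
  increments=[
    {"gripper": 1, "linear": [0, 0, 0.006], "delta_rot": [0, 0, 0]},
    {"gripper": 1, "linear": [0, 0, 0.012], "delta_rot": [0, 0, 0]},
    {"gripper": 1, "linear": [0, 0, 0.018], "delta_rot": [0, 0, 0]},
    {"gripper": 1, "linear": [0, 0, 0.024], "delta_rot": [0, 0, 0]},
    {"gripper": 1, "linear": [0, 0, 0.026], "delta_rot": [0, 0, 0]},
    {"gripper": 1, "linear": [0, 0, 0.026], "delta_rot": [0, 0, 0]},
    {"gripper": 1, "linear": [0, 0, 0.026], "delta_rot": [0, 0, 0]},
  ],
)

```text
clock: 4.2
position: [0.6182, 0.1447, 0.27]
ee_rot: [0.3, 0.048, 0.953, -0.014]
contact_force: [0.2, 0.3, -3.5]
width: 0.023
gripper_force: 58.8
```

Run:
```python
from h import *
s=get_state();p,r=cur(s);print(s["clock"],p,s["width"],s["contact_force"],s["moment"])
print("g",p-.019*r.as_matrix()[:,2])
shot("s2","side");shot("w2")
x=cv2.resize(cv2.imread("pics/s2.png")[135:235,220:340],None,fx=3.3,fy=3.3,interpolation=2)
y=cv2.resize(cv2.imread("pics/w2.png")[30:280,170:380],None,fx=1.8,fy=1.8,interpolation=2)
h=max(x.shape[0],y.shape[0]);P=lambda q:cv2.copyMakeBorder(q,0,h-q.shape[0],0,0,0)
cv2.imwrite("pics/g2.png",np.hstack([P(x),P(y)]))
```

```text
4.2 [0.61817123 0.14466078 0.26999419] 0.023022328121656273 [ 0.24012632  0.32514886 -3.53985167] [0.08247305 0.63275209 0.01359627]
g [0.60734215 0.14572048 0.28557007]
```

View pics/g2.png

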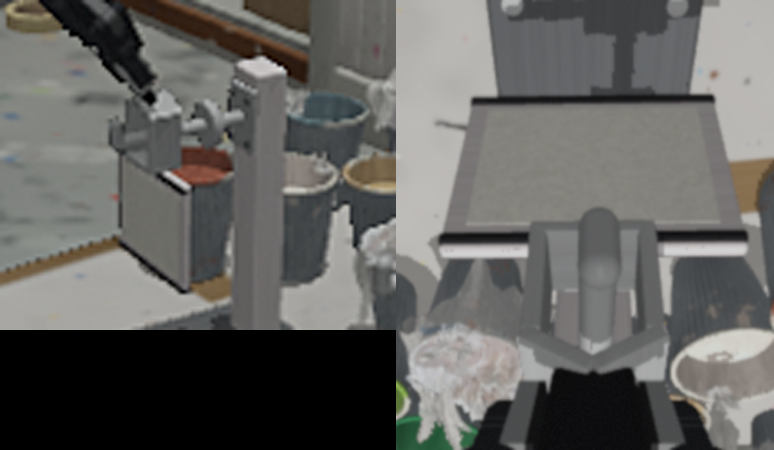

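The panel is lifted free and the stop is centred in the loop opening (right part, stop at about 598,240, opening 545 to 645). I'll back it out along the rail.

send_rows(
  increments=[
    {"gripper": 1, "linear": [-0.008, 0.001, 0.001], "delta_rot": [0, 0, 0]},
    {"gripper": 1, "linear": [-0.022, 0.002, 0.001], "delta_rot": [0, 0, 0]},
    {"gripper": 1, "linear": [-0.037, 0.004, 0.001], "delta_rot": [0, 0, 0]},
    {"gripper": 1, "linear": [-0.052, 0.005, 0.001], "delta_rot": [0, 0, 0]},
    {"gripper": 1, "linear": [-0.067, 0.007, 0.001], "delta_rot": [0, 0, 0]},
    {"gripper": 1, "linear": [-0.082, 0.008, 0.001], "delta_rot": [0, 0, 0]},
    {"gripper": 1, "linear": [-0.097, 0.01, 0.001], "delta_rot": [0, 0, 0]},
    {"gripper": 1, "linear": [-0.11, 0.011, 0.001], "delta_rot": [0, 0, 0]},
  ],
)

```text
clock: 5.1
position: [0.5069, 0.156, 0.2714]
ee_rot: [0.3, 0.047, 0.953, -0.014]
contact_force: [-0.1, 0.2, -3.8]
width: 0.0229
gripper_force: 58.9
```

send_rows(
  increments=[
    {"gripper": 1, "linear": [-0.01, 0.001, 0], "delta_rot": [0, 0, 0]},
    {"gripper": 1, "linear": [-0.02, 0.002, 0], "delta_rot": [0, 0, 0]},
    {"gripper": 1, "linear": [-0.02, 0.002, 0], "delta_rot": [0, 0, 0]},
    {"gripper": 1, "linear": [-0.02, 0.002, 0], "delta_rot": [0, 0, 0]},
  ],
)

```text
clock: 5.5
position: [0.4887, 0.1581, 0.2717]
ee_rot: [0.301, 0.047, 0.952, -0.014]
contact_force: [0.3, -0.1, -3.6]
width: 0.0229
gripper_force: 58.9
```

Run:
```python
from h import *
s=get_state();p,r=cur(s);g=p-.019*r.as_matrix()[:,2];print(s["clock"],p,g,s["contact_force"])
# target: panel in shelf frame x=-.21,y0, origin z .2446 (g z .2856)
b=[.7262,-.1683,-.0924]
for x in(-.21,-.055):
    d=x-.026;go([b[0]+d*np.cos(b[2]),b[1]+d*np.sin(b[2]),.2866],b[2])
```

```text
5.5 [0.48873705 0.15806943 0.2717022 ] [0.47787892 0.15911426 0.28725885] [ 0.28615042 -0.13218769 -3.62879748]
lin [0.0133, -0.3056, -0.0007] rot [-0.0018, 0.0008, 0.0062] zt [ 0.571 -0.053 -0.819]
lin [0.1677, -0.3199, -0.0007] rot [-0.0018, 0.0008, 0.0062] zt [ 0.571 -0.053 -0.819]
```

send_rows(
  increments=[
    {"gripper": 1, "linear": [0, -0.01, 0], "delta_rot": [0, 0, 0]},
    {"gripper": 1, "linear": [0, -0.03, 0], "delta_rot": [0, 0, 0]},
    {"gripper": 1, "linear": [0, -0.055, 0], "delta_rot": [0, 0, 0]},
    {"gripper": 1, "linear": [0, -0.08, 0], "delta_rot": [0, 0, 0]},
    {"gripper": 1, "linear": [0, -0.105, 0], "delta_rot": [0, 0, 0]},
    {"gripper": 1, "linear": [0, -0.13, 0], "delta_rot": [0, 0, 0]},
    {"gripper": 1, "linear": [0, -0.15, 0], "delta_rot": [0, 0, 0]},
    {"gripper": 1, "linear": [0, -0.16, 0], "delta_rot": [0, 0, 0]},
  ],
)

```text
clock: 6.3
position: [0.489, -0.0047, 0.2716]
ee_rot: [0.3, 0.048, 0.952, -0.015]
contact_force: [0.4, -0.3, -3.0]
width: 0.023
gripper_force: 59.3
```

send_rows(
  increments=[
    {"gripper": 1, "linear": [0, -0.02, 0], "delta_rot": [0, 0, 0.006]},
    {"gripper": 1, "linear": [0.002, -0.045, 0], "delta_rot": [0, 0, 0.006]},
    {"gripper": 1, "linear": [0.004, -0.07, 0], "delta_rot": [0, 0, 0.006]},
    {"gripper": 1, "linear": [0.006, -0.095, 0], "delta_rot": [0, 0, 0.006]},
    {"gripper": 1, "linear": [0.008, -0.12, 0], "delta_rot": [0, 0, 0.006]},
    {"gripper": 1, "linear": [0.01, -0.14, 0], "delta_rot": [0, 0, 0.006]},
    {"gripper": 1, "linear": [0.01, -0.146, 0], "delta_rot": [0, 0, 0.006]},
    {"gripper": 1, "linear": [0.01, -0.146, 0], "delta_rot": [0, 0, 0.006]},
  ],
)

```text
clock: 7.1
position: [0.4985, -0.1496, 0.2711]
ee_rot: [0.3, 0.046, 0.953, -0.014]
contact_force: [0.9, 1.4, -3.2]
width: 0.0229
gripper_force: 59.4
```

Run:
```python
from h import *
s=get_state();p,r=cur(s);g=p-.019*r.as_matrix()[:,2];print(s["clock"],p,g,s["contact_force"])
shot("w3");
cv2.imwrite("pics/g3.png",cv2.resize(cv2.imread("pics/w3.png")[40:310,170:400],None,fx=2.2,fy=2.2,interpolation=2))
b=[.7262,-.1683,-.0924];import pickle;from fit import world
m=pickle.load(open("w3.pkl","rb"))
u=cv2.projectPoints(world(b,[(-.12,0,.242),(-.126,0,.22),(-.1156,.06,.01),(-.1156,-.06,.01),(-.055,.075,.295),(-.055,-.075,.295),(-.04,0,.24)]),m["rvec"],m["tvec"],m["K"],None)[0][:,0]
print(((u-[170,40]+.5)*2.2-.5).round(0).tolist())
```

```text
7.1 [ 0.49850695 -0.14961962  0.27107386] [ 0.48767617 -0.14860407  0.2866515 ] [ 0.89860458  1.38574209 -3.22855534]
[[249.0, 568.0], [249.0, 504.0], [352.0, 178.0], [139.0, 179.0], [450.0, 776.0], [48.0, 776.0], [248.0, 641.0]]
```

View pics/g3.png

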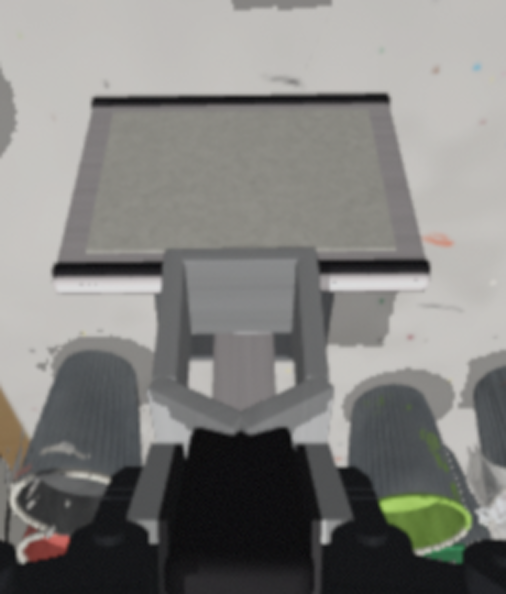

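The post is visible through the loop, spanning about 213 to 275 (centre 244), against a loop centre of about 241. I'll compare that with the model.

Run:
```python
from h import *
import pickle;from fit import world
m=pickle.load(open("w3.pkl","rb"));b=[.7262,-.1683,-.0924]
u=cv2.projectPoints(world(b,[(0,0,z) for z in(.05,.1,.15,.2)]+[(-.1156,.06,.01)]),m["rvec"],m["tvec"],m["K"],None)[0][:,0]
print(((u-[170,40]+.5)*2.2-.5).round(0).tolist())
print([[round(v,4) for v in q] for q in world(b,[(-.21,0,0),(-.12,0,0)])])
```

```text
[[245.0, 365.0], [245.0, 428.0], [246.0, 502.0], [247.0, 589.0], [352.0, 178.0]]
[[np.float64(0.5171), np.float64(-0.1489), np.float64(0.0)], [np.float64(0.6067), np.float64(-0.1572), np.float64(0.0)]]
```

send_rows(
  increments=[
    {"gripper": 1, "linear": [0.01, 0.001, 0], "delta_rot": [0, 0, 0]},
    {"gripper": 1, "linear": [0.022, 0, 0], "delta_rot": [0, 0, 0]},
    {"gripper": 1, "linear": [0.034, -0.001, 0], "delta_rot": [0, 0, 0]},
    {"gripper": 1, "linear": [0.046, -0.002, 0], "delta_rot": [0, 0, 0]},
    {"gripper": 1, "linear": [0.056, -0.003, 0], "delta_rot": [0, 0, 0]},
    {"gripper": 1, "linear": [0.064, -0.004, 0], "delta_rot": [0, 0, 0]},
    {"gripper": 1, "linear": [0.07, -0.0045, 0], "delta_rot": [0, 0, 0]},
    {"gripper": 1, "linear": [0.07, -0.0045, 0], "delta_rot": [0, 0, 0]},
  ],
)

```text
clock: 7.95
position: [0.5692, -0.1528, 0.2712]
ee_rot: [0.3, 0.045, 0.953, -0.013]
contact_force: [-0.4, -0.1, -3.5]
width: 0.0233
gripper_force: 59.5
```

Run:
```python
from h import *
import pickle;from fit import world
s=get_state();p,r=cur(s);g=p-.019*r.as_matrix()[:,2];print(s["clock"],p,g,s["contact_force"])
shot("s4","side");shot("w4")
x=cv2.resize(cv2.imread("pics/s4.png")[150:290,310:430],None,fx=3,fy=3,interpolation=2)
y=cv2.resize(cv2.imread("pics/w4.png")[60:280,180:380],None,fx=2,fy=2,interpolation=2)
h=max(x.shape[0],y.shape[0]);P=lambda q:cv2.copyMakeBorder(q,0,h-q.shape[0],0,0,0)
cv2.imwrite("pics/g4.png",np.hstack([P(x),P(y)]))
```

```text
7.95 [ 0.56924771 -0.15284364  0.27124444] [ 0.55839969 -0.15185725  0.28681196] [-0.41422617 -0.10197186 -3.52322255]
```

View pics/g4.png

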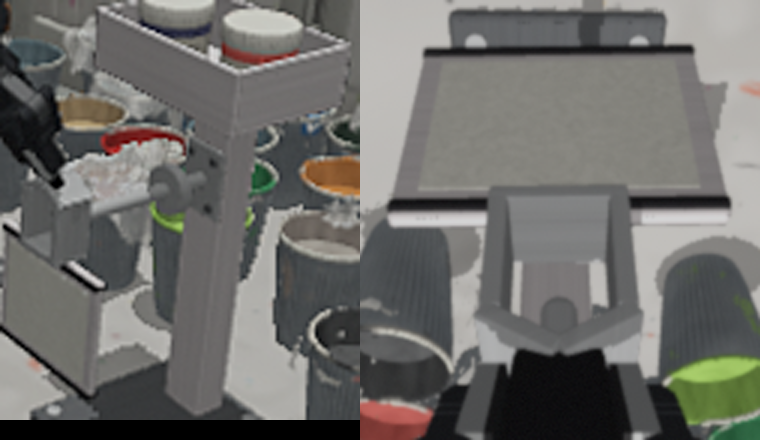

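In the wrist part the stop (560,318) is centred under the loop's apex (560,350), and the force readings show no contact. I'll carry on over the stop.

send_rows(
  increments=[
    {"gripper": 1, "linear": [0.008, -0.001, 0], "delta_rot": [0, 0, 0]},
    {"gripper": 1, "linear": [0.018, -0.002, 0], "delta_rot": [0, 0, 0]},
    {"gripper": 1, "linear": [0.028, -0.003, 0], "delta_rot": [0, 0, 0]},
    {"gripper": 1, "linear": [0.038, -0.0035, 0], "delta_rot": [0, 0, 0]},
    {"gripper": 1, "linear": [0.048, -0.0045, 0], "delta_rot": [0, 0, 0]},
    {"gripper": 1, "linear": [0.057, -0.0055, 0], "delta_rot": [0, 0, 0]},
    {"gripper": 1, "linear": [0.065, -0.006, 0], "delta_rot": [0, 0, 0]},
    {"gripper": 1, "linear": [0.065, -0.006, 0], "delta_rot": [0, 0, 0]},
  ],
)

```text
clock: 8.85
position: [0.6347, -0.1589, 0.2713]
ee_rot: [0.3, 0.044, 0.953, -0.013]
contact_force: [-0.9, 0.5, -3.5]
width: 0.0233
gripper_force: 59.5
```

send_rows(
  increments=[
    {"gripper": 1, "linear": [0, 0, 0], "delta_rot": [0, 0, 0]},
    {"gripper": 1, "linear": [0, 0, -0.004], "delta_rot": [0, 0, 0]},
    {"gripper": 1, "linear": [0, 0, -0.008], "delta_rot": [0, 0, 0]},
    {"gripper": 1, "linear": [0, 0, -0.012], "delta_rot": [0, 0, 0]},
    {"gripper": 1, "linear": [0, 0, -0.016], "delta_rot": [0, 0, 0]},
    {"gripper": 1, "linear": [0, 0, -0.019], "delta_rot": [0, 0, 0]},
    {"gripper": 1, "linear": [0, 0, -0.021], "delta_rot": [0, 0, 0]},
    {"gripper": 1, "linear": [0, 0, -0.021], "delta_rot": [0, 0, 0]},
  ],
)

```text
clock: 9.65
position: [0.6333, -0.1586, 0.2498]
ee_rot: [0.3, 0.045, 0.953, -0.013]
contact_force: [-0.6, -0.4, -4.2]
width: 0.023
gripper_force: 59.5
```

send_rows(
  increments=[
    {"gripper": 1, "linear": [0, 0, -0.0015], "delta_rot": [0, 0, 0]},
    {"gripper": 1, "linear": [0, 0, -0.003], "delta_rot": [0, 0, 0]},
    {"gripper": 1, "linear": [0, 0, -0.004], "delta_rot": [0, 0, 0]},
    {"gripper": 1, "linear": [0, 0, -0.004], "delta_rot": [0, 0, 0]},
  ],
)

```text
clock: 10.05
position: [0.6334, -0.1587, 0.2461]
ee_rot: [0.3, 0.045, 0.953, -0.013]
contact_force: [0.5, 0.3, -3.6]
width: 0.0233
gripper_force: 59.5
```

send_rows(
  increments=[
    {"gripper": 1, "linear": [0.004, 0, 0], "delta_rot": [0, 0, 0]},
    {"gripper": 1, "linear": [0.008, -0.001, 0], "delta_rot": [0, 0, 0]},
    {"gripper": 1, "linear": [0.012, -0.001, 0], "delta_rot": [0, 0, 0]},
    {"gripper": 1, "linear": [0.016, -0.0015, 0], "delta_rot": [0, 0, 0]},
    {"gripper": 1, "linear": [0.018, -0.0015, 0], "delta_rot": [0, 0, 0]},
    {"gripper": 1, "linear": [0.018, -0.0015, 0], "delta_rot": [0, 0, 0]},
  ],
)

```text
clock: 10.65
position: [0.6518, -0.1602, 0.2463]
ee_rot: [0.3, 0.045, 0.953, -0.013]
contact_force: [0.4, 0.9, -3.8]
width: 0.0231
gripper_force: 59.4
```

send_rows(
  increments=[
    {"gripper": 1, "linear": [0.001, 0, 0], "delta_rot": [0, 0, 0]},
    {"gripper": 1, "linear": [0.002, 0, 0], "delta_rot": [0, 0, 0]},
    {"gripper": 1, "linear": [0.003, 0, 0], "delta_rot": [0, 0, 0]},
    {"gripper": 1, "linear": [0.003, 0, 0], "delta_rot": [0, 0, 0]},
  ],
)

```text
clock: 11.05
position: [0.6537, -0.1601, 0.2464]
ee_rot: [0.3, 0.044, 0.953, -0.013]
contact_force: [-4.6, -1.1, -0.4]
width: 0.0231
gripper_force: 60.0
```

send_rows(
  increments=[
    {"gripper": 1, "linear": [0, 0, -0.001], "delta_rot": [0, 0, 0]},
    {"gripper": 1, "linear": [0, 0, -0.0015], "delta_rot": [0, 0, 0]},
    {"gripper": 1, "linear": [0, 0, -0.002], "delta_rot": [0, 0, 0]},
    {"gripper": 1, "linear": [0, 0, -0.002], "delta_rot": [0, 0, 0]},
  ],
)

```text
clock: 11.45
position: [0.6537, -0.1601, 0.2461]
ee_rot: [0.301, 0.044, 0.953, -0.014]
contact_force: [-11.3, 0.5, 6.4]
width: 0.023
gripper_force: 61.3
```

Run:
```python
from h import *
s=get_state();print(s["position"],s["contact_force"],s["moment"],cur()[1].as_matrix()[:,2])
shot("s5","side");shot("w5")
x=cv2.resize(cv2.imread("pics/s5.png")[150:290,310:430],None,fx=3,fy=3,interpolation=2)
y=cv2.resize(cv2.imread("pics/w5.png")[60:280,180:380],None,fx=2,fy=2,interpolation=2)
h=max(x.shape[0],y.shape[0]);P=lambda q:cv2.copyMakeBorder(q,0,h-q.shape[0],0,0,0)
cv2.imwrite("pics/g5.png",np.hstack([P(x),P(y)]))
```

```text
[ 0.65369055 -0.16012257  0.24609493] [-11.28408075   0.54001778   6.42188002] [ 0.04119089  1.26471715 -0.18703503] [ 0.57183162 -0.05265995 -0.81867914]
```

View pics/g5.png

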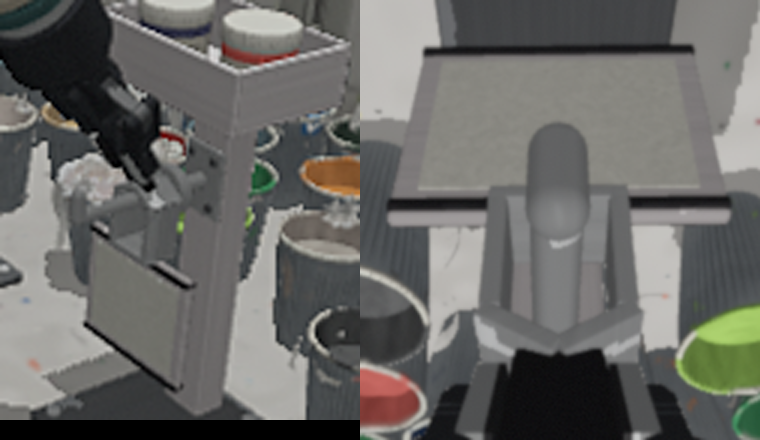

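The roof sits on the rail (right part, rail at about 558,260, centred under the apex at 558,350). The loop is against the collar, with about 11 N pushing back and 6 N up. I'll ease the push and release.

send_rows(
  increments=[
    {"gripper": 1, "linear": [0, 0, 0.001], "delta_rot": [0, 0, 0]},
    {"gripper": 1, "linear": [0, 0, 0.001], "delta_rot": [0, 0, 0]},
    {"gripper": 0.4, "linear": [0, 0, 0.001], "delta_rot": [0, 0, 0]},
    {"gripper": 0, "linear": [0, 0, 0.001], "delta_rot": [0, 0, 0]},
    {"gripper": -0.4, "linear": [0, 0, 0.001], "delta_rot": [0, 0, 0]},
    {"gripper": -0.4, "linear": [0, 0, 0.001], "delta_rot": [0, 0, 0]},
    {"gripper": -0.4, "linear": [0, 0, 0.001], "delta_rot": [0, 0, 0]},
  ],
)

```text
clock: 12.25
position: [0.6547, -0.1603, 0.2455]
ee_rot: [0.301, 0.045, 0.953, -0.013]
contact_force: [-0.2, 1.3, -0.0]
width: 0.0597
gripper_force: 0.0
```

send_rows(
  increments=[
    {"gripper": -0.4, "linear": [-0.006, 0.0005, 0.008], "delta_rot": [0, 0, 0]},
    {"gripper": -0.4, "linear": [-0.017, 0.0015, 0.024], "delta_rot": [0, 0, 0]},
    {"gripper": -0.4, "linear": [-0.03, 0.003, 0.042], "delta_rot": [0, 0, 0]},
    {"gripper": -0.4, "linear": [-0.045, 0.004, 0.062], "delta_rot": [0, 0, 0]},
    {"gripper": -0.4, "linear": [-0.06, 0.005, 0.084], "delta_rot": [0, 0, 0]},
    {"gripper": -0.4, "linear": [-0.07, 0.006, 0.098], "delta_rot": [0, 0, 0]},
    {"gripper": -0.4, "linear": [-0.07, 0.006, 0.098], "delta_rot": [0, 0, 0]},
    {"gripper": -0.4, "linear": [-0.07, 0.006, 0.098], "delta_rot": [0, 0, 0]},
  ],
)

```text
clock: 13.05
position: [0.5842, -0.1542, 0.3437]
ee_rot: [0.301, 0.045, 0.953, -0.014]
contact_force: [0.7, -0.3, -0.4]
width: 0.0595
gripper_force: 0.0
```

Run:
```python
from h import *
s=get_state();print(s["clock"],s["position"],s["contact_force"])
shot("s6","side");shot("w6")
x=cv2.resize(cv2.imread("pics/s6.png")[150:290,310:430],None,fx=3,fy=3,interpolation=2)
y=cv2.resize(cv2.imread("pics/w6.png")[60:280,180:380],None,fx=2,fy=2,interpolation=2)
h=max(x.shape[0],y.shape[0]);P=lambda q:cv2.copyMakeBorder(q,0,h-q.shape[0],0,0,0)
cv2.imwrite("pics/g6.png",np.hstack([P(x),P(y)]))
```

```text
13.05 [ 0.58424286 -0.15421905  0.34369192] [ 0.66831309 -0.28844987 -0.40025625]
```

View pics/g6.png

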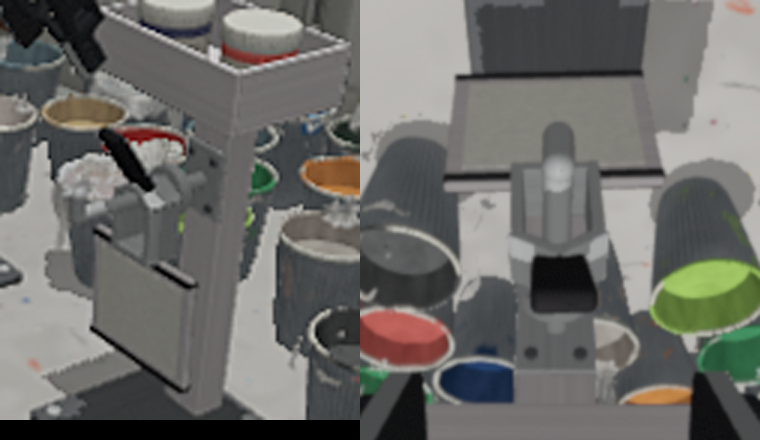

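The panel hangs upright on the shelf rail, free of the gripper: tab tip at (103,130) and collar at about (172,190) in the left part, tab end at (530-597,287) in the right part. I've also gone over the viewing limit (12 pictures against 10), so I'll view no more and check the gap to the collar by calculation.

Run:
```python
from h import *
import pickle;from fit import world
from scipy.optimize import least_squares
b=[.7262,-.1683,-.0924];w=pickle.load(open("w6.pkl","rb"));s=pickle.load(open("s6.pkl","rb"))
pr=lambda m,P:cv2.projectPoints(world(b,P),m["rvec"],m["tvec"],m["K"],None)[0][:,0]
W=lambda u:((u-[180,60]+.5)*2-.5+[360,0]).round(1).tolist()
S=lambda u:((u-[310,150]+.5)*3-.5).round(1).tolist()
for x in(-.055,-.061,-.067):
    z=.22
    print(x,"W tip front edge,end back edge",W(pr(w,[(x-.0439,.012,z+.0558),(x-.0439,-.012,z+.0558),(x-.0357,.012,z+.0616),(x-.0357,-.012,z+.0616)])))
    print("   S tip, plate bottoms",S(pr(s,[(x-.04,0,z+.0587),(x,.055,z-.143),(x,-.055,z-.143)])))
print("stop W",W(pr(w,[(-.12,0,.242),(-.126,0,.22)])),"S stop,collar,tray",S(pr(s,[(-.12,0,.242),(-.035,0,.22),(-.055,-.075,.342)])))
```

```text
-0.055 W tip front edge,end back edge [[591.3, 295.1], [522.5, 295.2], [590.9, 322.6], [522.9, 322.6]]
   S tip, plate bottoms [[114.5, 137.4], [92.4, 327.3], [183.6, 395.2]]
-0.061 W tip front edge,end back edge [[591.9, 284.0], [521.8, 284.1], [591.6, 312.1], [522.2, 312.2]]
   S tip, plate bottoms [[107.8, 139.2], [86.6, 329.4], [177.6, 397.6]]
-0.067 W tip front edge,end back edge [[592.7, 272.5], [521.1, 272.5], [592.3, 301.3], [521.5, 301.3]]
   S tip, plate bottoms [[101.1, 141.1], [80.8, 331.5], [171.5, 400.1]]
stop W [[556.8, 184.6], [556.8, 132.9]] S stop,collar,tray [[83.2, 192.3], [172.0, 191.7], [242.8, 76.6]]
```

The measured gap is between 0 and about 5 mm, which is close to the 6 mm limit. I'll regrasp gently, push home by feel and release again.

send_rows(
  newtons=25,
  increments=[
    {"gripper": -0.4, "linear": [0.012, -0.001, -0.017], "delta_rot": [0, 0, 0]},
    {"gripper": -0.4, "linear": [0.025, -0.002, -0.035], "delta_rot": [0, 0, 0]},
    {"gripper": -0.4, "linear": [0.04, -0.003, -0.056], "delta_rot": [0, 0, 0]},
    {"gripper": -0.4, "linear": [0.053, -0.004, -0.075], "delta_rot": [0, 0, 0]},
    {"gripper": -0.4, "linear": [0.062, -0.005, -0.088], "delta_rot": [0, 0, 0]},
    {"gripper": -0.4, "linear": [0.067, -0.006, -0.096], "delta_rot": [0, 0, 0]},
    {"gripper": -0.4, "linear": [0.067, -0.006, -0.096], "delta_rot": [0, 0, 0]},
  ],
)

```text
clock: 13.85
position: [0.6512, -0.1597, 0.2444]
ee_rot: [0.298, 0.045, 0.953, -0.012]
contact_force: [-1.0, -0.6, 0.2]
width: 0.0597
gripper_force: 0.0
```

send_rows(
  newtons=25,
  increments=[
    {"gripper": 0, "linear": [0, 0, 0], "delta_rot": [0, 0, 0]},
    {"gripper": 0.2, "linear": [0, 0, 0], "delta_rot": [0, 0, 0]},
    {"gripper": 0.4, "linear": [0, 0, 0], "delta_rot": [0, 0, 0]},
    {"gripper": 0.6, "linear": [0, 0, 0], "delta_rot": [0, 0, 0]},
    {"gripper": 1, "linear": [0, 0, 0], "delta_rot": [0, 0, 0]},
    {"gripper": 1, "linear": [0, 0, 0], "delta_rot": [0, 0, 0]},
  ],
)

```text
clock: 14.45
position: [0.6516, -0.1605, 0.2484]
ee_rot: [0.301, 0.045, 0.952, -0.014]
contact_force: [-4.0, 0.2, 5.2]
width: 0.0239
gripper_force: 27.0
```

send_rows(
  increments=[
    {"gripper": 1, "linear": [0.001, 0, 0], "delta_rot": [0, 0, 0]},
    {"gripper": 1, "linear": [0.001, 0, 0], "delta_rot": [0, 0, 0]},
  ],
)

```text
clock: 14.65
position: [0.6517, -0.1605, 0.2485]
ee_rot: [0.3, 0.044, 0.953, -0.014]
contact_force: [-9.2, -0.5, 9.0]
width: 0.0237
gripper_force: 27.8
```

send_rows(
  increments=[
    {"gripper": 1, "linear": [0.001, 0, 0], "delta_rot": [0, 0, 0]},
    {"gripper": 1, "linear": [0.001, 0, 0], "delta_rot": [0, 0, 0]},
  ],
)

```text
clock: 14.85
position: [0.6519, -0.1604, 0.2485]
ee_rot: [0.3, 0.044, 0.953, -0.014]
contact_force: [-14.7, -0.3, 11.3]
width: 0.0235
gripper_force: 28.4
```

The force rose 5 N per millimetre with no motion, so the panel is already against the collar. I'll ease off, release and retreat.

send_rows(
  increments=[
    {"gripper": 1, "linear": [-0.001, 0, 0.001], "delta_rot": [0, 0, 0]},
    {"gripper": 1, "linear": [-0.001, 0, 0.001], "delta_rot": [0, 0, 0]},
    {"gripper": 0.4, "linear": [-0.001, 0, 0.001], "delta_rot": [0, 0, 0]},
    {"gripper": 0, "linear": [-0.001, 0, 0.001], "delta_rot": [0, 0, 0]},
    {"gripper": -0.4, "linear": [-0.001, 0, 0.001], "delta_rot": [0, 0, 0]},
    {"gripper": -0.4, "linear": [-0.001, 0, 0.001], "delta_rot": [0, 0, 0]},
    {"gripper": -0.4, "linear": [-0.001, 0, 0.001], "delta_rot": [0, 0, 0]},
  ],
)

```text
clock: 15.55
position: [0.6526, -0.1601, 0.2481]
ee_rot: [0.3, 0.045, 0.953, -0.013]
contact_force: [-0.1, 0.6, 0.0]
width: 0.06
gripper_force: 0.0
```

send_rows(
  increments=[
    {"gripper": -0.4, "linear": [-0.006, 0.0005, 0.008], "delta_rot": [0, 0, 0]},
    {"gripper": -0.4, "linear": [-0.017, 0.0015, 0.024], "delta_rot": [0, 0, 0]},
    {"gripper": -0.4, "linear": [-0.03, 0.003, 0.042], "delta_rot": [0, 0, 0]},
    {"gripper": -0.4, "linear": [-0.045, 0.004, 0.062], "delta_rot": [0, 0, 0]},
    {"gripper": -0.4, "linear": [-0.06, 0.005, 0.084], "delta_rot": [0, 0, 0]},
    {"gripper": -0.4, "linear": [-0.068, 0.006, 0.096], "delta_rot": [0, 0, 0]},
    {"gripper": -0.4, "linear": [-0.068, 0.006, 0.096], "delta_rot": [0, 0, 0]},
    {"gripper": -0.4, "linear": [-0.068, 0.006, 0.096], "delta_rot": [0, 0, 0]},
  ],
)

```text
clock: 16.35
position: [0.5842, -0.1542, 0.3447]
ee_rot: [0.301, 0.045, 0.953, -0.013]
contact_force: [-0.6, -0.1, -0.1]
width: 0.0595
gripper_force: 0.0
```

Run:
```python
from h import *
import pickle
s=get_state();print(s["clock"],s["position"],s["contact_force"]);p0=pickle.load(open("s6.pkl","rb"))["pixels"];q=shot("s7","side")["pixels"]
A=cv2.cvtColor(p0,6).astype(np.float32);B=cv2.cvtColor(q,6).astype(np.float32)
# shift of the panel patch and of a static patch (tray)
for n,(y,y2,x,x2) in dict(plate=(228,282,338,376),tray=(152,190,345,420),tab=(190,214,340,366)).items():
    w=cv2.createHanningWindow((x2-x,y2-y),cv2.CV_32F);print(n,cv2.phaseCorrelate(A[y:y2,x:x2].copy(),B[y:y2,x:x2].copy(),w), np.abs(A-B)[y:y2,x:x2].mean())
```

```text
16.35 [ 0.58419974 -0.15418285  0.34468285] [-0.59832798 -0.09267475 -0.06746199]
plate ((0.06853428900191005, 0.2818033160941553), 0.9691473347169381) 4.4254384
tray ((0.49613778038578715, 0.014200369819363345), 0.994637110710144) 0.537193
tab ((0.20649817251081792, -0.1447617076991854), 0.9507618730450854) 4.9871793
```

```bash
python3 -c "
from rig import sign_off
print(sign_off())"
```

```text
the job is handed in; nothing more can be done
None
```

The job is handed in at about 16 s of the 61 s: the panel hangs on the shelf stand's rail, pushed against the collar (by force feel) with the gripper clear; sign-off returned no verdict, and I viewed 12 pictures, over the limit of 10.

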